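# Rasp down the repair block on the bread-bin lid

## Task

A dark repair block has been glued into the top edge of the open bread-bin lid and stands proud by an unmeasured amount: take the red block rasp from the blue tray and give the block three full-length strokes, feeling for it, with the sole flat on its sloping top and light, steady pressure, front end first and only in the direction that pushes the lid back onto its stop. Lift the rasp two or three fingers clear at the end of each stroke before going back, because dragging it pulls the lid shut. Then lay the rasp gently back flat in the middle of its tray, leaving the lid open and everything else where it stands.

Things in the scene. Friction and masses are not known exactly. Their poses are not given: they have to be found in the camera images.
- file: Block rasp, loose, 0.32 kg. Steel sole 160 x 42 x 4 mm, dark body 36 mm wide up to 18 mm; on it the red grip, a flat-sided rib 112 long, 26 wide, 18 to 52 mm above the sole, its middle 6 mm behind the sole's. Yellow thumb rest at the front end. Origin: centre of the sole's underside; x to the front, z up. Full stroke: the block passes from at least 30 mm ahead to 30 mm behind the origin.
- grip (a point): Middle of the rasp's red grip: 6 mm behind and 37 mm above the rasp's origin; same axes. Filing pressure: more than 4 N and never over 20 N, aim for 8 to 10 N. Between strokes raise the sole 20 mm or more above point patch, until it is back over the start.
- bin: Open wooden bread bin, fixed, 170 mm deep (x), 280 wide (y), 100 high, walls 10 mm. Origin: centre of its underside; x points from its front to its back, where the lid is hinged on the upper rim. The open lid leans backwards over that side. Nothing taller than 150 mm stands near behind it.
- lid (a joint): Angle of the lid (rad): 0 shut, 2.09 open on its firm stop, leaning 30 degrees past upright towards the back of the bin. Only gravity holds it there: a pull forwards at its edge of about 1 N swings it shut; pushing backwards presses it on the stop.
- patch (a point): Point on the lid's free upper edge (16 x 280 mm), amid the dark repair block, 165 mm from the hinge. The block, 38 x 16 mm, stands 1 to 10 mm proud of this point, unknown: find it by touch. Axes: x down to the hinge (-x: outward, 30 deg off vertical), y along the edge, z across it, backwards and 30 deg down: stroke direction. Rasp x within 20 deg of z, rasp z within 9 of -x, midline within 16 mm.
- tray: Shallow blue plastic tray, fixed, 130 mm (x) by 210 mm (y) outside, rim 12 mm high, floor and walls 4 mm thick. Origin: centre of its underside. The rasp lies in it sole down, its length roughly along the tray's y, front end towards +y.
- mug: Blue mug, 80 mm wide and 90 mm tall, handle towards its y; bystander. Origin: centre of its foot.
- soy: Amber bottle with red cap, 52 mm wide and 150 mm tall; bystander. Origin: centre of its foot.
- jam: Glass jam jar, 68 mm wide and 75 mm tall, inside the bin; bystander. Origin: centre of its foot.
- bowl: Black bowl, 120 mm wide and 60 mm high; bystander. Origin: centre of its foot.
- pepper: Yellow tin, 44 mm wide and 85 mm tall; bystander. Origin: centre of its foot.
- driver: Screwdriver lying on the worktop, handle to its -x; bystander.
- spoon: Wooden spoon lying on the worktop, handle to its -x; bystander.
There are look-alikes about, which are no part of the job. Leave any turquoise look-alike of the file alone.

How it is judged (in metres and radians):
On the way, in this order (a step that is already met when the one before it is completed fails the run):
1. First stroke begins: the front part of the rasp (at least 30 mm ahead of its middle) lies flat on the repair block and presses on it with more than 4 N (contact force between file and bin above 4 N and x of patch in the frame of file above 0.03 m and angle between the z axis of file and the x axis of patch, either way round below 0.16 rad and angle between the x axis of file and the z axis of patch, either way round below 0.35 rad and y of patch in the frame of file between -0.016 and 0.016 m), for 0.05 s.
2. First stroke: the middle of the rasp is passing over the block, still flat and pressed on (contact force between file and bin above 4 N and x of patch in the frame of file between -0.014 and 0.014 m and angle between the z axis of file and the x axis of patch, either way round below 0.16 rad and angle between the x axis of file and the z axis of patch, either way round below 0.35 rad and y of patch in the frame of file between -0.016 and 0.016 m), for 0.05 s.
3. First stroke ends: the rear part of the rasp (at least 30 mm behind its middle) is on the block, still flat and pressed on (contact force between file and bin above 4 N and x of patch in the frame of file below -0.03 m and angle between the z axis of file and the x axis of patch, either way round below 0.16 rad and angle between the x axis of file and the z axis of patch, either way round below 0.35 rad and y of patch in the frame of file between -0.016 and 0.016 m), for 0.05 s.
4. First return: the rasp is lifted clear, its sole at least 18 mm above the lid's edge, before it goes back (contact force between file and bin below 0.1 N and z of patch in the frame of file below -0.018 m and x of patch in the frame of file below -0.015 m), for 0.05 s.
5. Second stroke begins: the front part of the rasp (at least 30 mm ahead of its middle) lies flat on the repair block and presses on it with more than 4 N (all of step 1), for 0.05 s.
6. Second stroke: the middle of the rasp is passing over the block, still flat and pressed on (all of step 2), for 0.05 s.
7. Second stroke ends: the rear part of the rasp (at least 30 mm behind its middle) is on the block, still flat and pressed on (all of step 3), for 0.05 s.
8. Second return: the rasp is lifted clear, its sole at least 18 mm above the lid's edge, before it goes back (all of step 4), for 0.05 s.
9. Third stroke begins: the front part of the rasp (at least 30 mm ahead of its middle) lies flat on the repair block and presses on it with more than 4 N (all of step 5), for 0.05 s.
10. Third stroke ends: the rear part of the rasp (at least 30 mm behind its middle) is on the block, still flat and pressed on (all of step 7), for 0.05 s.
At the end, for the whole second after the job is handed in: After three flat, pressed, lifted strokes: the rasp rests sole down on the tray floor, at rest, its middle within 40 mm of the tray's middle both ways, within 0.08 rad of level; the lid is still open on its stop (above 2.03 rad) (value of joint lid above 2.03 rad and x of file in the frame of tray between -0.04 and 0.04 m and y of file in the frame of tray between -0.04 and 0.04 m and z of file in the frame of tray between 0.001 and 0.008 m and angle between file's own z axis and vertical below 0.08 rad and linear speed of file below 0.02 m/s); the robot touches nothing.
It fails at once if the lid is dragged more than about 20 mm (0.12 rad) forwards off its stop (value of joint lid below 1.974 rad).
It fails at once if the rasp is pressed or knocked on the bread bin or its lid with more than 20 N (contact force between file and bin above 20 N).
It fails at once if the rasp is dropped or banged onto the tray: faster than 0.5 m/s within 30 mm of it (linear speed of file above 0.5 m/s and z of file in the frame of tray below 0.03 m and horizontal distance between file and tray below 0.1 m).
It fails at once if the arm or fingers lean on the lid or bin with more than 5 N (contact force between any of the fingers, the arm and bin above 5 N).
It fails at once if one of the mug, bottle, jam jar, bowl, tin, screwdriver or spoon is moved more than 25 mm (distance of any of mug, soy, jam, bowl, pepper, driver, spoon from where it was at the start of the episode above 0.025 m).
It also fails if it takes over 67 s, if anything falls off the work surface, if the arm or the gripper's body presses on something with over 40 N, if the wrist force passes 120 N, or if a joint passes its speed limit or range.

## Robot

A 6-joint arm with a two-finger parallel gripper is mounted at the origin on the work surface. World frame = base frame: x ahead of the robot, y to its left, z up, the work surface at z = 0. Lengths are in mm, angles in rad, forces in N, time in s.
With the tool pointing down it reaches from about 400 to 925 mm from the base axis. Payload 12.5 kg.
Tool frame: the origin (TCP) lies midway between the tips of the shut fingers; the grasp point (between the pads) lies 19 mm behind it (env.tcp_to_grasp is the distance from the TCP to the grasp point, in mm); z points along the fingers, y is the line along which they close (so a half turn about z gives the same grasp; the last joint's range is limited). The gripper opens to 95 mm and grips with 3 to 60 N. Pads are 20 mm wide; open, the fingers measure 119 mm over their backs; the gripper's body (75 mm by 180 mm) begins 59 mm behind the grasp point.
Start: joints at [-1.334, 0.491, 1.559, -0, 1.092, -0.106], TCP at [210.102, -588.646, 214.661] pointing down, gripper open.
Joint ranges: [-3.1, 3.1], [-0.84, 2.19], [0.05, 2.79], [-1.13, 4.28], [0.06, 2.93], [-2.69, 2.69]. Speed limits (rad/s): [2.22, 2.22, 2.79, 3.14, 3.14, 3.14].

## Interface

Orientations are given as [roll, pitch, yaw] about the fixed x, y, z axes, in that order (R = Rz(yaw) Ry(pitch) Rx(roll)).
In Python, from cell import env gives the robot as it stands. The module is installed in compiled form; this text tells all that it offers.
- The arm moves only by the tool step_arm, never from a script. Its argument "plan" is a list that holds one entry, the list of rows, each a list of 5 numbers: the shift along the tool's x, y, z in mm, then the turn about the tool's z in degrees, then the opening, from -1 (shut) to 1 (fully open). A call has 1 to 8 rows; each row is the pose to reach, as a shift and turn from the pose commanded when the call began, along the tool's axes at that moment; what a row does not reach only later rows make up. A row lasts 1/12 s, in which the tool goes at most 41.7 mm and 7.16 degrees, less where a joint would pass 70% of its speed; a pose out of reach is approached as far as the arm can. A call with a gripper value outside its range is refused whole. The fingers move at their own pace and stop on an object; the grip force is fixed at half the most. Time passes only in rows, so rows that repeat a pose let the fingers close. It gives the time, the measured TCP pose, the force, the opening and the grip force at its end, in the units of the state.
- env.state(): the state, without advancing time (a new reading comes with each control period).
- env.read_camera(name): name is "scene" or "top" or "wrist"; returns the picture (420x560x3 uint8, blue, green, red); there is no depth.
- env.get_calibration(name): a dict with "K" (3x3 intrinsics, pixels), "D" ([k1, k2, p1, p2, k3] as OpenCV has them; the pictures are not rectified), "extrinsics" (4x4, takes a point from world to camera coordinates). Camera axes: x right, y up, looking along -z (the intrinsics and any distortion apply to the point x, -y, -z); pixel columns grow to the right and rows downward; lengths in mm; the calibration is good to about 2 mm. A picture is of the moment at which its call begins: read the wrist's pose just before it. get_calibration takes no time and is no camera call; for the wrist camera it gives the pose at the moment of the call.
- env.job_done(): hands the job in; it is judged then, once.
The state is a dict: "t": time; "joints": joint angles; "qvel": joint speeds; "tau": joint torques, N m; "eef_pos": TCP position; "tcp_rot": TCP orientation; "ft_force": force on the tool from outside, world axes, zero at the start; "moment": the same for the moment, N m; "opening": opening from 0.0 (shut) to 1.0 (fully open); "grip_force": force on a finger pad.
Only numpy, scipy, OpenCV 4.12 (cv2) and the standard library are available. Lean on these libraries where they do the work, as an engineer would, in place of code of your own. Each camera call takes 0.05 s, during which the arm holds its last target. There are 200 camera calls.

## Working session

There is one attempt and no reset: what is moved stays moved. The work goes in short steps, Python scripts to look and compute and a tool call to move; the robot and the scene stay as the last step left them, time stands still between calls to the robot, and variables do not carry over. Pictures are saved under pics/ and viewed, at most 10 in all, crops included, and the job is handed in when it is done.

Besides the shell and the picture viewer there is one more tool, called after "Emit:" in YAML: its name, and indented under it one key for each argument. step_arm: Moves the arm, as the interface text tells. Its arguments: {"type":"object","properties":{"plan":{"type":"array"}},"required":["plan"]}

```bash
mkdir -p pics; ls; python3 - <<'E'
from cell import env
import cv2,numpy as np
for n in("scene","top"):
    cv2.imwrite(f"pics/{n}0.png",env.read_camera(n))
    c=env.get_calibration(n);print(n,np.round(c["K"],1).tolist(),c["D"],np.round(c["extrinsics"],3).tolist())
print(env.state(),env.tcp_to_grasp)
E
```

```text
pics
scene [[465.5, 0.0, 275.1], [0.0, 465.5, 206.6], [0.0, 0.0, 1.0]] [-0.0873566  0.         0.         0.         0.       ] [[0.617, 0.787, -0.003, -256.596], [-0.661, 0.52, 0.54, 319.14], [0.427, -0.332, 0.841, -1746.884], [0.0, 0.0, 0.0, 1.0]]
top [[381.8, 0.0, 278.4], [0.0, 381.8, 213.5], [0.0, 0.0, 1.0]] [-0.03458158  0.          0.          0.          0.        ] [[-0.011, -1.0, 0.017, -75.483], [0.997, -0.01, 0.075, -516.057], [-0.075, 0.018, 0.997, -1239.591], [0.0, 0.0, 0.0, 1.0]]
{'t': 0.1, 'joints': array([-1.33356613e+00,  4.91485925e-01,  1.55937296e+00,  1.53928621e-06,
        1.09171005e+00, -1.05615140e-01]), 'qvel': array([-0.00095171, -0.00067118, -0.00148943,  0.00036304, -0.00218158,
        0.00181825]), 'tau': array([ 2.26521872e-03, -6.13621759e+01, -2.58606559e+01,  6.93851640e-02,
        4.70110180e-02, -5.36995617e-05]), 'eef_pos': array([ 210.06834182, -588.41641367,  214.13383919]), 'tcp_rot': array([-3.14062196e+00, -1.04275957e-04,  3.42844579e-01]), 'ft_force': array([ 0.33798262, -0.56593597, -0.28352107]), 'moment': array([-0.033215  , -0.02799221,  0.02580123]), 'grip_force': 0.0, 'opening': 0.99905925311148} 18.8
```

View pics/scene0.png

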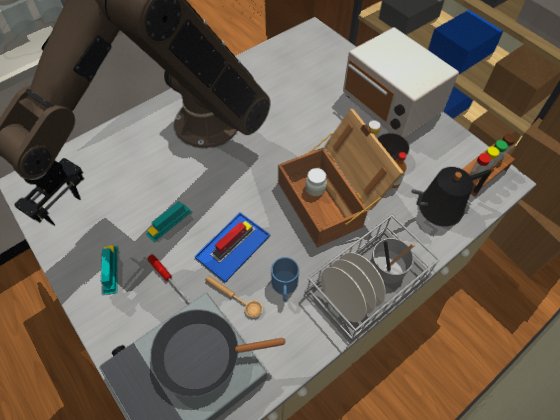

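View pics/top0.png

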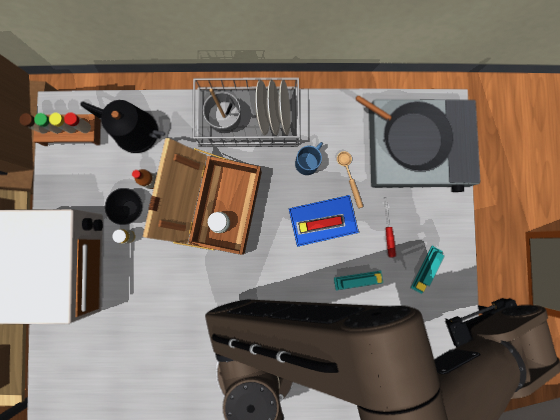

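The scene view shows the tray with the red rasp at about (232,243) and the bin and lid at about (340,185). In the top view the tray is at (324,221), with the yellow thumb rest at (303,227). The bin is at (232,204) and its lid leans left, with the free edge at about (155,195). I'll zoom in.

```bash
python3 - <<'E'
import cv2
a=cv2.imread("pics/top0.png")[125:265,130:370];cv2.imwrite("pics/topc.png",cv2.resize(a,None,fx=3.333,fy=3.333,interpolation=cv2.INTER_CUBIC))
a=cv2.imread("pics/scene0.png")[95:285,185:425];cv2.imwrite("pics/scenec.png",cv2.resize(a,None,fx=3,fy=3,interpolation=cv2.INTER_CUBIC))
E
```

```text
(no output)
```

View pics/topc.png

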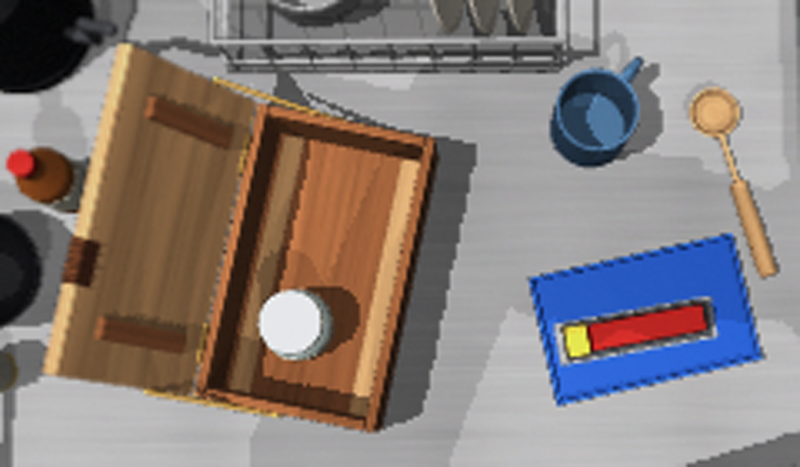

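View pics/scenec.png

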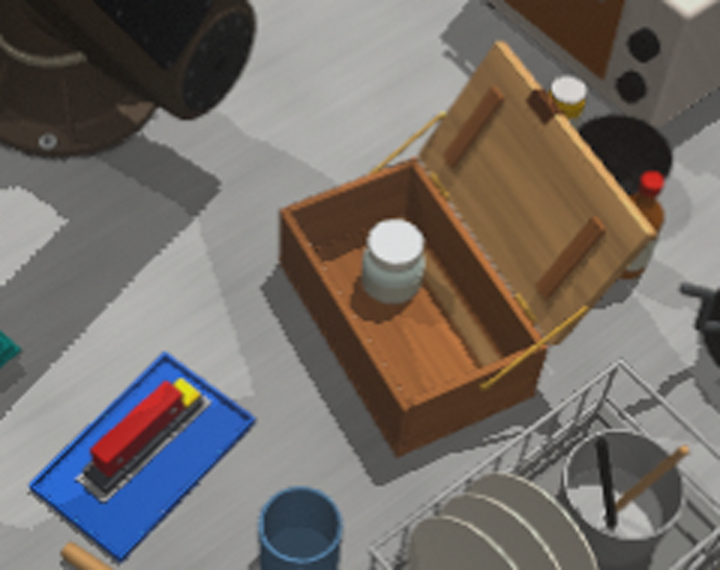

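The block is at about (80,262) in the top crop and (541,105) in the scene crop. The rasp lies in the tray with its yellow front end towards the bin, at about (575,340) in the top crop. Next I'll fit the poses from the corners.

```bash
cat > h.py <<'E'
import numpy as np,cv2
from scipy.optimize import least_squares
from scipy.spatial.transform import Rotation as Ro
def proj(P,c):
    P=np.atleast_2d(P).astype(float);E=c["extrinsics"]
    q=P@E[:3,:3].T+E[:3,3]; q=q*[1,-1,-1]
    return cv2.projectPoints(q,np.zeros(3),np.zeros(3),np.array(c["K"]),np.array(c["D"]))[0].reshape(-1,2)
def rz(a):return np.array([[np.cos(a),-np.sin(a),0],[np.sin(a),np.cos(a),0],[0,0,1]])
T=lambda p:np.array(p)/3.3333+[130,125]-.35
S=lambda p:np.array(p)/3.+[185,95]-.33
def fit(loc,obs,x0,f=None):
    """loc Nx3 local, obs list of (cal,idx,pix)"""
    def r(p):
        W=loc@rz(p[2]).T+[p[0],p[1],0]
        return np.concatenate([(proj(W[i],c)-px).ravel() for c,i,px in obs])
    x0=np.array(x0,float)
    s=least_squares(r,x0,x_scale=[10,10,.1]);return s.x,np.round(s.fun.reshape(-1,2),1)
E
cat > fit1.py <<'E'
from cell import env
from h import *
ct,cs=env.get_calibration("top"),env.get_calibration("scene")
A=list(range(4))
bl=np.array([[85,-140,100],[-85,-140,100],[-85,140,100],[85,140,100]])
b,r=fit(bl,[(ct,A,T([(264,104),(435,137),(376,431),(200,393)])),(cs,A,S([(545,348),(400,405),(282,210),(417,160)]))],[550,200,1.4])
print("bin",b,r.tolist())
tl=np.array([[65,105,12],[65,-105,12],[-65,-105,12],[-65,105,12]])
t,r=fit(tl,[(ct,A,T([(530,278),(733,234),(765,356),(558,405)])),(cs,A,S([(255,418),(125,560),(30,487),(165,352)]))],[500,-100,0.1])
print("tray",t,r.tolist())
# rasp grip top, z=4+52
gl=np.array([[50,13,56],[-62,13,56],[-62,-13,56],[50,-13,56]])
# rasp x to front (left in image): rasp y = world -x (down)
f,r=fit(gl,[(ct,A,T([(592,352),(710,333),(706,304),(588,325)]))],[t[0],t[1],1.5])
print("file",f,r.tolist(), "in tray",(rz(t[2]).T@np.array([f[0]-t[0],f[1]-t[1],0]))[:2],f[2]-t[2])
for n,c in(("top",ct),("scene",cs)): print(n,"cam pos",-c["extrinsics"][:3,:3].T@c["extrinsics"][:3,3])
# lid edge predicted corners: hinge at x=hx,z=hz; fit patch free in both
from itertools import product
for hx,hz in((85,100),(80,100),(85,108),(77,100)):
    loc=np.array([[hx+165*.5,y,hz+165*.866] for y in(-140,140)])
    W=loc@rz(b[2]).T+[b[0],b[1],0]
    print(hx,hz,((proj(W,ct)-[130,125]+.35)*3.3333).round().tolist(),((proj(W,cs)-[185,95]+.33)*3).round().tolist())
# triangulate block top
def g(p):return np.r_[(proj(p,ct)[0]-T((80,262))),(proj(p,cs)[0]-S((541,105)))]
s=least_squares(g,[550,350,240]);print("block",s.x,s.fun.round(1),"in bin",rz(b[2]).T@(s.x-[b[0],b[1],0]))
E
python3 fit1.py
```

```text
bin [539.13888809  85.95299078   1.3524943 ] [[-0.9, -0.8], [1.1, 0.5], [-0.4, 0.6], [-1.8, 0.5], [0.9, 0.4], [0.2, 2.6], [-1.6, -0.2], [-0.7, -0.9]]
tray [ 4.93643164e+02 -2.29930841e+02  2.21694528e-01] [[-0.6, -0.1], [-0.5, -1.2], [-0.6, 0.0], [0.2, -0.0], [0.3, -0.1], [-1.1, 0.2], [-0.6, -0.2], [-0.4, -0.1]]
file [ 478.96192841 -221.26956341    1.72584372] [[0.6, -0.2], [-0.4, -0.2], [-0.7, 0.5], [0.5, -0.1]] in tray [-12.41746299  11.67745791] 1.5041491946172736
top cam pos [ 420.59129065  -58.57496457 1276.03733896]
scene cam pos [1114.90551417 -543.30629302 1296.57188449]
85 100 [[135.0, 42.0], [56.0, 374.0]] [[646.0, 237.0], [495.0, 43.0]]
80 100 [[141.0, 43.0], [62.0, 375.0]] [[642.0, 239.0], [491.0, 44.0]]
85 108 [[132.0, 39.0], [53.0, 374.0]] [[648.0, 232.0], [496.0, 37.0]]
77 100 [[144.0, 44.0], [66.0, 376.0]] [[639.0, 240.0], [489.0, 45.0]]
block [529.13132033 261.71116162 238.38899235] [ 0.5  0.3  0.6 -0.1] in bin [169.41946861  47.83439859 238.38899235]
```

Emit:
step_arm:
  plan:
    - [[47,-31,0,-7,1],[94,-62,0,-14,1],[141,-94,0,-21,1],[188,-125,0,-28,1],[235,-156,0,-35,1],[282,-187,0,-42,1],[329,-218,0,-49,1],[375,-249,0,-56,1]]

```text
t: 0.77
eef_pos: [410.5, -319.9, 214.6]
tcp_rot: [-3.141, -0.0, 1.326]
ft_force: [1.1, -0.3, 0.4]
opening: 0.998
grip_force: 0.0
```

Emit:
step_arm:
  plan:
    - [[36,15,0,-7,1],[72,30,0,-14,1],[107,45,0,-21,1],[107,45,0,-23,1],[107,45,0,-23,1],[107,45,0,-23,1]]

```text
t: 1.27
eef_pos: [479.8, -229.1, 214.4]
tcp_rot: [-3.141, -0.0, 1.721]
ft_force: [0.0, 0.0, 0.4]
opening: 1.002
grip_force: 0.0
```

```bash
python3 - <<'E'
from cell import env
from h import *
s=env.state();print(s["eef_pos"],s["tcp_rot"])
c=env.get_calibration("wrist");im=env.read_camera("wrist");cv2.imwrite("pics/w1.png",im)
np.save("w1.npy",c,allow_pickle=True)
f=[478.96,-221.27,1.7258]
gl=np.array([[50,13,56],[-62,13,56],[-62,-13,56],[50,-13,56],[80,21,8],[-80,21,8],[-80,-21,8],[80,-21,8]])
print(proj(gl@rz(f[2]).T+[f[0],f[1],0],c).round())
print("cam",-c["extrinsics"][:3,:3].T@c["extrinsics"][:3,3])
E
```

```text
[ 479.78256938 -229.06002932  214.4220492 ] [-3.14114784e+00 -1.46220914e-04  1.72070222e+00]
[[259. 127.]
 [261. 250.]
 [289. 250.]
 [290. 127.]
 [252.  93.]
 [255. 250.]
 [295. 250.]
 [296.  93.]]
cam [ 469.18609013 -160.42280269  385.42410121]
```

View pics/w1.png

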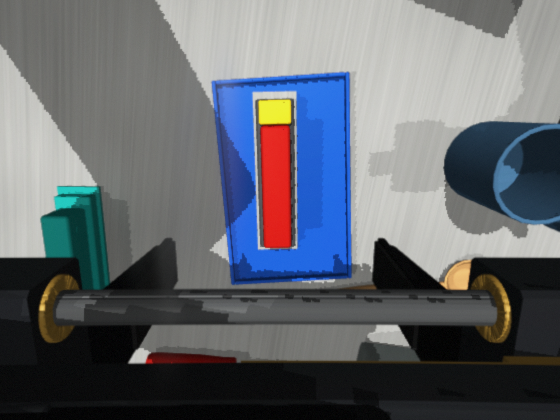

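The red grip spans columns 260–293 and rows 125–248, which is within 2–3 px of the prediction. I'll correct about 2 mm sideways and 3 mm forward, then descend and grip.

Emit:
step_arm:
  plan:
    - [[3,2,40,0,1],[3,2,80,0,1],[3,2,120,0,1],[3,2,150,0,1],[3,2,175,0,1],[3,2,188,0,1],[3,2,188,0,1],[3,2,188,0,1]]

```text
t: 1.98
eef_pos: [480.8, -226.8, 26.4]
tcp_rot: [-3.141, -0.001, 1.719]
ft_force: [0.9, -0.7, 0.2]
opening: 1.002
grip_force: 0.0
```

Emit:
step_arm:
  plan:
    - [[0,0,0,0,-1],[0,0,0,0,-1],[0,0,0,0,-1],[0,0,0,0,-1],[0,0,0,0,-1],[0,0,0,0,-1],[0,0,0,0,-1],[0,0,0,0,-1]]

```text
t: 2.65
eef_pos: [481.4, -225.9, 26.7]
tcp_rot: [3.142, 0.0, 1.722]
ft_force: [0.8, -0.9, -0.3]
opening: 0.498
grip_force: 0.0
```

Emit:
step_arm:
  plan:
    - [[0,0,0,0,-1],[0,0,0,0,-1],[0,0,0,0,-1],[0,0,0,0,-1],[0,0,0,0,-1],[0,0,0,0,-1],[0,0,0,0,-1]]

```text
t: 3.23
eef_pos: [481.3, -225.9, 26.6]
tcp_rot: [-3.141, -0.0, 1.722]
ft_force: [-2.0, -0.8, 0.4]
opening: 0.271
grip_force: 29.8
```

Emit:
step_arm:
  plan:
    - [[0,0,-20,0,-1],[0,0,-55,0,-1],[0,0,-95,0,-1],[0,0,-135,0,-1],[0,0,-175,0,-1],[0,0,-194,0,-1],[0,0,-194,0,-1],[0,0,-194,0,-1]]

```text
t: 3.9
eef_pos: [481.3, -225.8, 220.5]
tcp_rot: [3.141, 0.001, 1.722]
ft_force: [-0.3, 0.6, -5.6]
opening: 0.275
grip_force: 29.8
```

```bash
python3 - <<'E'
from cell import env
from h import *
s=env.state();print(s["eef_pos"],s["tcp_rot"],s["moment"],s["ft_force"])
im=env.read_camera("scene");cv2.imwrite("pics/s2.png",cv2.resize(im[100:300,150:400],None,fx=3,fy=3,interpolation=cv2.INTER_CUBIC))
E
sed -i 's/^print("file"/print("file"/' fit1.py
```

```text
[ 481.27468132 -225.82399031  220.52722781] [3.14084029e+00 7.23609459e-04 1.72167723e+00] [-0.00937665 -0.08959534  0.0347034 ] [-0.26226703  0.59139818 -5.62438297]
```

View pics/s2.png

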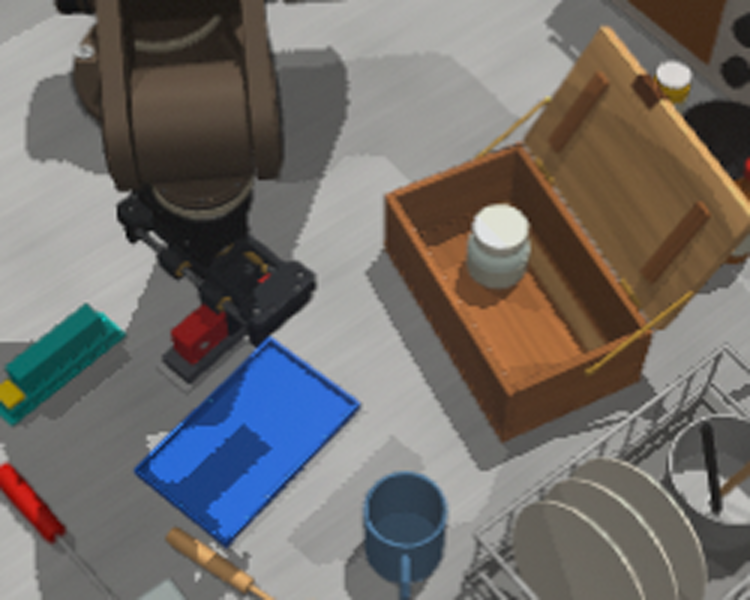

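The rasp is held level at about (205,345), the tray is empty, and the bin and lid are unchanged. The tool can't tilt, so I'll pivot the rasp 30° in the fingers. I'll do this by resting its rear end lightly on the bin's front rim, well clear of the jar.

Emit:
step_arm:
  plan:
    - [[35,20,0,3,-1],[70,40,0,6,-1],[105,59,0,9,-1],[140,78,0,12,-1],[175,98,0,15,-1],[210,118,0,18,-1],[245,137,0,21,-1],[272,152,0,21,-1]]

```text
t: 4.62
eef_pos: [590.6, 68.7, 217.6]
tcp_rot: [-3.137, 0.001, 1.353]
ft_force: [0.6, -0.2, -3.6]
opening: 0.271
grip_force: 29.9
```

Emit:
step_arm:
  plan:
    - [[0,0,15,0,-1],[0,0,40,0,-1],[0,0,60,0,-1],[0,0,70,0,-1],[0,0,70,0,-1],[0,0,70,0,-1]]

```text
t: 5.12
eef_pos: [590.6, 65.7, 149.5]
tcp_rot: [-3.139, 0.001, 1.355]
ft_force: [0.1, 0.3, -3.9]
opening: 0.272
grip_force: 29.9
```

```bash
python3 - <<'E'
from cell import env
from h import *
s=env.state();print(s["eef_pos"],s["tcp_rot"],s["moment"],s["ft_force"])
c=env.get_calibration("wrist");im=env.read_camera("wrist");cv2.imwrite("pics/w2.png",im);np.save("w2.npy",c,allow_pickle=True)
a=s["eef_pos"];b=[539.14,85.95,1.3525]
R=rz(b[2]);print("tcp in bin",R.T@(a-[b[0],b[1],0]))
L=np.array([[-75,-130,100],[-75,130,100],[75,-130,100],[75,130,100],[85,140,100],[167.5,48,243],[167.5,140,243],[167.5,-140,243]])
print(proj(L@R.T+[b[0],b[1],0],c).round())
E
```

```text
[590.55114114  65.65143197 149.54490711] [-3.13933797e+00  5.86430613e-04  1.35487525e+00] [ 0.0062668  -0.14824279  0.01028203] [ 0.08697976  0.34334476 -3.87772775]
tcp in bin [ -8.68289784 -54.58703676 149.54490711]
[[  389.   327.]
 [  -12.   327.]
 [  411.    86.]
 [  -64.    82.]
 [  -88.    62.]
 [ -776. -1055.]
 [-2254. -1396.]
 [ 1132. -1013.]]
```

View pics/w2.png

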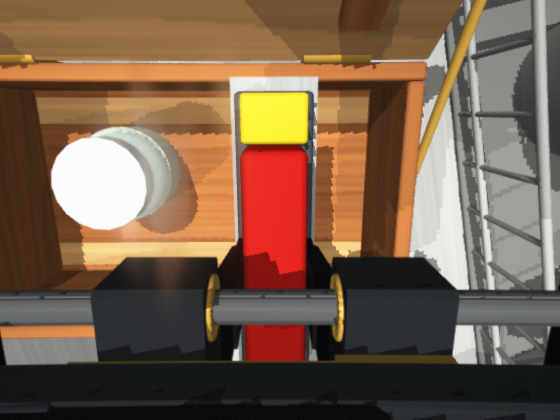

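The view shows the rim and rasp as predicted: the front edge of the sole is at row 77, the back rim at rows 62–80, and the jar well to the left. I'll lower onto the rim gradually.

Emit:
step_arm:
  plan:
    - [[0,0,12,0,-1],[0,0,20,0,-1],[0,0,24,0,-1],[0,0,25,0,-1],[0,0,26,0,-1],[0,0,27,0,-1],[0,0,28,0,-1],[0,0,28,0,-1]]

```text
t: 5.83
eef_pos: [590.9, 65.8, 122.8]
tcp_rot: [3.141, 0.0, 1.355]
ft_force: [-0.3, -0.2, -4.2]
opening: 0.27
grip_force: 29.9
```

Emit:
step_arm:
  plan:
    - [[0,0,0.5,0,-1],[0,0,1,0,-1],[0,0,1,0,-1]]

```text
t: 6.08
eef_pos: [591.1, 65.7, 122.2]
tcp_rot: [3.141, 0.0, 1.355]
ft_force: [-0.4, 0.3, 3.0]
opening: 0.275
grip_force: 30.0
```

Emit:
step_arm:
  plan:
    - [[0,0,0.5,0,-1],[0,0,0.5,0,-1]]

```text
t: 6.25
eef_pos: [591.2, 65.8, 121.9]
tcp_rot: [3.14, -0.0, 1.355]
ft_force: [0.1, -0.3, 5.9]
opening: 0.268
grip_force: 30.0
```

```bash
python3 - <<'E'
from cell import env
s=env.state();print(s["eef_pos"],s["tcp_rot"],s["moment"],s["ft_force"],s["joints"])
E
```

```text
[591.21336895  65.8328629  121.86440823] [ 3.14016656e+00 -7.83068255e-05  1.35548245e+00] [-0.28698819  0.2081565   0.1174138 ] [ 0.06202709 -0.2842314   5.87436334] [-8.63098205e-06  5.54034674e-01  1.73171354e+00 -3.02545685e-04
  8.54434568e-01  2.15503806e-01]
```

Emit:
step_arm:
  plan:
    - [[0,0,0.4,0,-1],[0,0,0.4,0,-1]]

```text
t: 6.42
eef_pos: [591.4, 66.0, 121.6]
tcp_rot: [3.14, -0.0, 1.355]
ft_force: [-1.1, 0.6, 5.5]
opening: 0.271
grip_force: 30.0
```

Emit:
step_arm:
  plan:
    - [[0,0,0.4,0,-1],[0,0,0.4,0,-1]]

```text
t: 6.58
eef_pos: [591.4, 66.1, 121.2]
tcp_rot: [3.14, -0.001, 1.355]
ft_force: [0.5, 2.6, 5.0]
opening: 0.271
grip_force: 30.0
```

The contact force has levelled off near 9.5 N, so the rasp is pivoting. I'll continue slowly.

Emit:
step_arm:
  plan:
    - [[0,0,0.5,0,-1],[0,0,1,0,-1],[0,0,1.5,0,-1],[0,0,2,0,-1],[0,0,2.5,0,-1],[0,0,3,0,-1]]

```text
t: 7.08
eef_pos: [591.7, 66.8, 118.3]
tcp_rot: [3.139, -0.002, 1.355]
ft_force: [0.7, 6.6, 6.7]
opening: 0.271
grip_force: 30.0
```

Emit:
step_arm:
  plan:
    - [[0,0,0.7,0,-1],[0,0,1.4,0,-1],[0,0,2.1,0,-1],[0,0,2.8,0,-1],[0,0,3.5,0,-1],[0,0,4.2,0,-1]]

```text
t: 7.58
eef_pos: [591.9, 66.9, 114.2]
tcp_rot: [3.139, -0.002, 1.355]
ft_force: [1.3, 7.8, 7.0]
opening: 0.271
grip_force: 30.0
```

Emit:
step_arm:
  plan:
    - [[0.5,0,0.7,0,-1],[1.0,0,1.4,0,-1],[1.4,0,2.1,0,-1],[1.7,0,2.8,0,-1],[2.0,0,3.5,0,-1],[2.3,0,4.2,0,-1]]

```text
t: 8.08
eef_pos: [592.2, 68.6, 109.6]
tcp_rot: [3.139, -0.001, 1.355]
ft_force: [1.8, 4.6, 4.9]
opening: 0.271
grip_force: 30.0
```

Emit:
step_arm:
  plan:
    - [[0.3,0,0.7,0,-1],[0.6,0,1.4,0,-1],[0.9,0,2.1,0,-1],[1.2,0,2.8,0,-1],[1.5,0,3.5,0,-1],[1.8,0,4.2,0,-1]]

```text
t: 8.58
eef_pos: [592.4, 70.0, 105.1]
tcp_rot: [3.14, -0.0, 1.355]
ft_force: [2.7, 3.7, 3.3]
opening: 0.274
grip_force: 30.0
```

Emit:
step_arm:
  plan:
    - [[0.3,0,0.8,0,-1],[0.5,0,1.6,0,-1],[0.7,0,2.4,0,-1],[0.9,0,3.2,0,-1],[1.1,0,4,0,-1],[1.3,0,4.8,0,-1],[1.5,0,5.6,0,-1],[1.7,0,6.4,0,-1]]

```text
t: 9.25
eef_pos: [592.6, 71.6, 98.5]
tcp_rot: [3.14, -0.0, 1.355]
ft_force: [3.4, 4.0, 3.3]
opening: 0.272
grip_force: 30.0
```

Emit:
step_arm:
  plan:
    - [[0.2,0,0.8,0,-1],[0.4,0,1.6,0,-1],[0.6,0,2.4,0,-1],[0.8,0,3.2,0,-1],[1,0,4,0,-1],[1.1,0,4.8,0,-1],[1.2,0,5.6,0,-1],[1.3,0,6.4,0,-1]]

```text
t: 9.92
eef_pos: [592.8, 72.7, 92.1]
tcp_rot: [3.14, -0.0, 1.355]
ft_force: [4.6, 2.5, 3.3]
opening: 0.271
grip_force: 31.4
```

Emit:
step_arm:
  plan:
    - [[0.1,0,0.8,0,-1],[0.2,0,1.6,0,-1],[0.3,0,2.4,0,-1],[0.4,0,3.2,0,-1],[0.5,0,4,0,-1],[0.6,0,4.8,0,-1],[0.7,0,5.6,0,-1],[0.7,0,6,0,-1]]

```text
t: 10.58
eef_pos: [592.8, 73.3, 85.9]
tcp_rot: [3.141, 0.0, 1.355]
ft_force: [4.1, 3.4, 4.1]
opening: 0.272
grip_force: 31.9
```

```bash
python3 - <<'E'
from cell import env
from h import *
s=env.state();print(s["eef_pos"],s["tcp_rot"],s["moment"],s["ft_force"])
c=env.get_calibration("wrist");im=env.read_camera("wrist");cv2.imwrite("pics/w3.png",im);np.save("w3.npy",c,allow_pickle=True)
E
```

```text
[592.84579901  73.3267289   85.93784581] [3.14068706e+00 7.91967861e-05 1.35532453e+00] [-0.09848596 -0.82785463  0.24990298] [4.11770638 3.41725272 4.08484394]
```

View pics/w3.png

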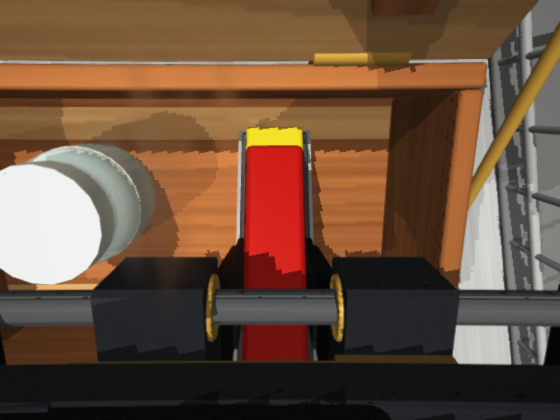

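The rasp is now pitched front-down: the red rib's front edge is at row 147, columns 246–303, and the sole front is hidden behind the yellow rest. I'll estimate the pitch.

```bash
cat > pitch.py <<'E'
from h import *
def tool2w(P,eef,rot): return P@Ro.from_euler('xyz',rot).as_matrix().T+eef
def rasp(P,gx,h,th):
    # local rasp -> tool frame: tool x = rasp x, tool y=-rasp y, tool z=-rasp z ; grasp at z=-18.8
    q=(P-np.array([gx,0,h]))@Ro.from_euler('y',th).as_matrix().T
    return q*[1,-1,-1]+[0,0,-18.8]
E
python3 - <<'E'
from pitch import *
c2=np.load("w2.npy",allow_pickle=True).item();c3=np.load("w3.npy",allow_pickle=True).item()
e2=([590.55,65.65,149.54],[-3.1393,.0006,1.3549]);e3=([592.85,73.33,85.94],[3.1407,.0001,1.3553])
rib=np.array([[50,13,52],[50,-13,52]]);sole=np.array([[80,21,4],[80,-21,4]])
def r(p):
    a=proj(tool2w(rasp(np.vstack([rib,sole]),p[0],p[1],0),*e2),c2)-[[243,149],[307,149],[230,77],[318,77]]
    b=proj(tool2w(rasp(rib,p[0],p[1],p[2]),*e3),c3)-[[246,147],[303,147]]
    return np.r_[a.ravel(),b.ravel()]
s=least_squares(r,[-6,41,.4]);print(s.x[:2],np.degrees(s.x[2]),s.fun.reshape(-1,2).round(1).tolist())
s2=least_squares(lambda q:r([s.x[0],41.4,q[0]]),[.4]);print(np.degrees(s2.x))
for th in(20,25,30,35):print(th,proj(tool2w(rasp(rib,s.x[0],41.4,np.radians(th)),*e3),c3).round(1).tolist())
E
```

```text
[-6.10512759 45.16848484] 21.81129608498456 [[-2.3, -0.5], [1.5, -0.4], [1.3, 0.0], [-0.3, 0.1], [-1.1, 0.5], [1.1, 0.5]]
[27.97038439]
20 [[243.9, 144.5], [305.1, 144.5]]
25 [[244.8, 145.9], [304.2, 146.0]]
30 [[245.7, 148.3], [303.3, 148.3]]
35 [[246.5, 151.4], [302.5, 151.4]]
```

Emit:
step_arm:
  plan:
    - [[0,0,-3,0,-1],[0,0,-15,0,-1],[0,0,-50,0,-1],[0,0,-90,0,-1],[0,0,-130,0,-1],[0,0,-170,0,-1],[0,0,-210,0,-1],[0,0,-240,0,-1]]

```text
t: 11.3
eef_pos: [591.5, 73.2, 328.4]
tcp_rot: [-3.141, 0.0, 1.354]
ft_force: [1.3, -0.2, -4.6]
opening: 0.269
grip_force: 31.8
```

Emit:
step_arm:
  plan:
    - [[20,-13,0,0,-1],[50,-32,0,0,-1],[80,-51,0,0,-1],[110,-70,0,0,-1],[138,-88,0,0,-1],[160,-103,0,0,-1],[160,-103,0,0,-1],[160,-103,0,0,-1]]

```text
t: 11.97
eef_pos: [524.7, 252.4, 324.8]
tcp_rot: [-3.139, 0.002, 1.357]
ft_force: [0.6, -0.3, -3.5]
opening: 0.273
grip_force: 31.8
```

```bash
python3 - <<'E'
from cell import env
from h import *
s=env.state();print(s["eef_pos"],s["tcp_rot"],s["moment"],s["ft_force"])
c=env.get_calibration("wrist");im=env.read_camera("wrist");cv2.imwrite("pics/w4.png",im);np.save("w4.npy",c,allow_pickle=True)
sc=env.read_camera("scene");cv2.imwrite("pics/s4.png",sc)
t=cv2.resize(sc[60:235,270:450],None,fx=3.2,fy=3.2,interpolation=cv2.INTER_CUBIC)
w=cv2.resize(im[0:260,:],None,fx=.4,fy=.4)
o=np.zeros((560,800,3),np.uint8);o[:,:576]=t[:560];o[:w.shape[0],576:800]=w[:,:224];cv2.imwrite("pics/m4.png",o)
E
```

```text
[524.73247794 252.36679312 324.77258599] [-3.13872150e+00  2.07790736e-03  1.35704270e+00] [-0.02475674 -0.10823313 -0.05006744] [ 0.58655843 -0.32665542 -3.49736277]
```

View pics/m4.png

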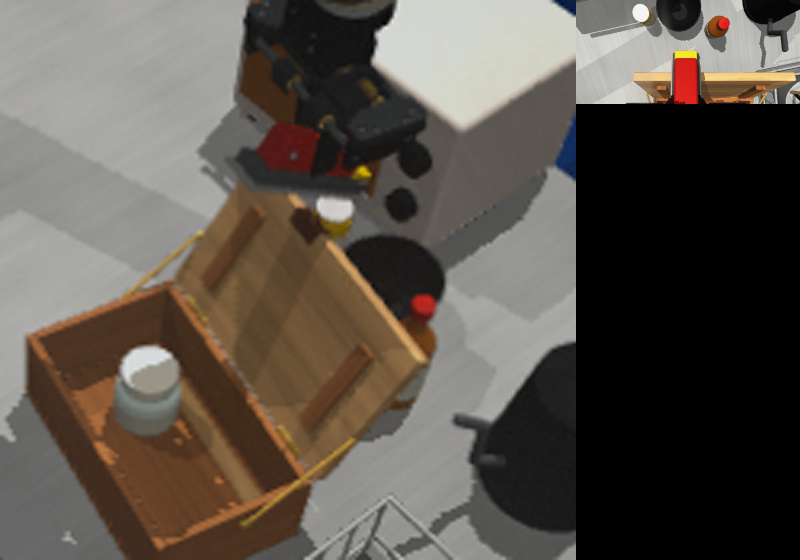

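The rasp is tilted over the block; in the crop the sole edge runs from (235,160) to (365,192) and the block is at (307,225). I'll check the pitch and the lid position numerically.

```bash
python3 - <<'E'
from cell import env
from pitch import *
cs=env.get_calibration("scene");c4=np.load("w4.npy",allow_pickle=True).item()
e=([524.73,252.37,324.77],[-3.1387,.0021,1.357])
P=np.array([[-80,-21,0],[80,-21,0]])
for th in(24,27,30,33,36):print(th,((proj(tool2w(rasp(P,-6,41.4,np.radians(th)),*e),cs)-[270,60])*3.2).round().tolist())
b=[539.14,85.95,1.3525]
for x,z in((167.5,243),(162.5,243),(167.5,250)):
    L=np.array([[x-6.9,y,z+4] for y in(-140,29,67,140)])
    print(x,z,proj(L@rz(b[2]).T+[b[0],b[1],0],c4).round().tolist(),((proj(L@rz(b[2]).T+[b[0],b[1],0],cs)-[270,60])*3.2).round().tolist())
im=cv2.imread("pics/w4.png")
for col in(170,200,230,330,400,450,500):
    print(col,[tuple(int(v) for v in im[r,col]) for r in range(170,216,4)])
for row in (190,194):
    print(row,[(cc,tuple(int(v) for v in im[row,cc])) for cc in list(range(130,170,4))+list(range(520,560,4))])
E
```

```text
24 [[243.0, 196.0], [368.0, 195.0]]
27 [[244.0, 193.0], [364.0, 198.0]]
30 [[244.0, 189.0], [360.0, 202.0]]
33 [[245.0, 186.0], [356.0, 205.0]]
36 [[246.0, 182.0], [352.0, 209.0]]
167.5 243 [[556.0, 217.0], [305.0, 215.0], [250.0, 215.0], [143.0, 214.0]] [[411.0, 363.0], [310.0, 233.0], [289.0, 206.0], [250.0, 156.0]]
162.5 243 [[555.0, 224.0], [305.0, 222.0], [250.0, 222.0], [144.0, 221.0]] [[406.0, 365.0], [306.0, 235.0], [284.0, 207.0], [245.0, 157.0]]
167.5 250 [[564.0, 220.0], [306.0, 218.0], [249.0, 218.0], [140.0, 217.0]] [[413.0, 359.0], [311.0, 228.0], [290.0, 201.0], [251.0, 150.0]]
170 [(179, 187, 192), (179, 187, 192), (178, 187, 192), (127, 174, 212), (141, 199, 237), (139, 198, 236), (139, 199, 237), (139, 199, 238), (106, 145, 181), (91, 120, 147), (89, 115, 140), (88, 113, 137)]
200 [(188, 194, 195), (205, 210, 211), (205, 210, 211), (121, 176, 223), (131, 203, 243), (131, 203, 243), (133, 205, 244), (133, 207, 245), (88, 143, 188), (56, 89, 121), (52, 81, 110), (48, 77, 105)]
230 [(201, 209, 214), (202, 210, 216), (204, 211, 218), (122, 175, 221), (132, 199, 240), (1
[... 1171 characters left out ...]
 206, 243)), (524, (131, 204, 243)), (528, (131, 204, 243)), (532, (131, 206, 243)), (536, (130, 204, 243)), (540, (134, 209, 243)), (544, (141, 219, 243)), (548, (81, 117, 148)), (552, (71, 71, 72)), (556, (73, 77, 76))]
194 [(130, (182, 189, 189)), (134, (182, 188, 190)), (138, (183, 189, 190)), (142, (163, 190, 212)), (146, (140, 200, 238)), (150, (143, 199, 237)), (154, (142, 198, 237)), (158, (143, 199, 237)), (162, (140, 200, 237)), (166, (139, 200, 237)), (520, (136, 212, 243)), (524, (136, 211, 244)), (528, (133, 208, 243)), (532, (135, 211, 243)), (536, (134, 209, 243)), (540, (146, 225, 243)), (544, (146, 225, 243)), (548, (117, 179, 216)), (552, (83, 85, 85)), (556, (79, 80, 81))]
```

```bash
python3 - <<'E'
from cell import env
from pitch import *
cs=env.get_calibration("scene");ct=env.get_calibration("top");c4=np.load("w4.npy",allow_pickle=True).item()
b=[539.14,85.95,1.3525]
for w,t,s in (((143,192),(52,375),S((498,42))),((548,192),(124,44),S((655,232)))):
    t=T(t)
    f=lambda p:np.r_[proj(p,c4)[0]-w,proj(p,ct)[0]-t,proj(p,cs)[0]-s]
    q=least_squares(f,[530,260,240]);print("lid end bin",(rz(b[2]).T@(q.x-[b[0],b[1],0])).round(1),q.fun.round(1))
A=cv2.imread("pics/scene0.png").astype(int);B=cv2.imread("pics/s4.png")
g=cv2.cvtColor(B,cv2.COLOR_BGR2GRAY)
print("cols",list(range(338,394,2)))
for r in range(100,130):print(r,g[r,338:394:2].tolist())
E
```

```text
lid end bin [173.9 142.7 236.4] [-0.   0.1 -0.5  0.2  0.1  0.5]
lid end bin [ 176.5 -136.3  240.5] [ 0.2 -0.2  0.   0.2 -1.2  0.1]
cols [338, 340, 342, 344, 346, 348, 350, 352, 354, 356, 358, 360, 362, 364, 366, 368, 370, 372, 374, 376, 378, 380, 382, 384, 386, 388, 390, 392]
100 [101, 103, 102, 104, 106, 104, 89, 83, 59, 41, 41, 41, 42, 41, 43, 27, 38, 35, 49, 26, 26, 47, 60, 44, 48, 55, 48, 38]
101 [101, 102, 102, 105, 104, 103, 102, 85, 45, 41, 44, 41, 40, 40, 41, 37, 26, 22, 46, 48, 24, 38, 46, 47, 49, 54, 32, 28]
102 [102, 101, 103, 103, 102, 102, 102, 98, 41, 41, 42, 44, 42, 42, 41, 43, 21, 23, 42, 53, 33, 31, 45, 50, 43, 33, 29, 28]
103 [101, 102, 103, 103, 102, 101, 101, 69, 42, 42, 43, 47, 40, 39, 40, 41, 23, 23, 30, 49, 40, 26, 40, 39, 29, 29, 24, 23]
104 [102, 104, 103, 103, 101, 102, 102, 49, 43, 40, 42, 48, 44, 44, 43, 40, 22, 24, 22, 39, 30, 26, 28, 27, 27, 26, 24, 24]
105 [103, 103, 102, 102, 93, 97, 95, 43, 40, 43, 43, 40, 39, 38, 39, 40, 21, 24, 23, 29, 25, 24, 25, 26, 25, 23, 21, 22]
106 [102, 102, 102, 98, 56, 75, 56, 40, 42, 40, 45, 40, 41, 40, 39, 34, 23, 22, 21,
[... 2139 characters left out ...]
0, 93, 131, 130, 87, 105, 205, 203, 202, 204, 206, 136, 77, 81, 79, 80, 49, 24]
125 [146, 101, 101, 87, 81, 62, 85, 83, 81, 88, 89, 92, 59, 59, 57, 88, 205, 202, 203, 204, 207, 139, 81, 79, 82, 82, 69, 22]
126 [123, 99, 102, 91, 75, 61, 65, 88, 80, 86, 88, 92, 45, 36, 40, 82, 194, 203, 204, 206, 206, 118, 86, 80, 82, 82, 79, 23]
127 [105, 100, 98, 91, 68, 60, 59, 79, 79, 83, 88, 81, 40, 36, 38, 61, 144, 194, 205, 206, 190, 97, 98, 83, 77, 82, 84, 34]
128 [103, 101, 98, 90, 62, 59, 59, 65, 81, 81, 88, 64, 37, 35, 39, 49, 76, 148, 180, 186, 134, 90, 99, 90, 82, 81, 84, 64]
129 [103, 101, 99, 83, 61, 60, 58, 69, 82, 79, 86, 74, 36, 35, 34, 45, 72, 85, 110, 127, 95, 92, 101, 101, 90, 77, 82, 84]
```

Pitch is about 28° and the lid edge is at bin (174, 48, 239), both good enough. Next I'll move to the stroke start and feel down along the sole normal.

Emit:
step_arm:
  plan:
    - [[1,1,8,0,-1],[2,2,18,0,-1],[3,2,25,0,-1],[3,2,29,0,-1],[2,2,31,0,-1],[1,2,32.5,0,-1],[1,2,32.5,0,-1],[1,2,32.5,0,-1]]

```text
t: 12.73
eef_pos: [528.4, 252.3, 293.6]
tcp_rot: [3.141, -0.0, 1.355]
ft_force: [-0.2, -0.3, -4.3]
opening: 0.274
grip_force: 31.8
```

Emit:
step_arm:
  plan:
    - [[-0.25,0,0.5,0,-1],[-0.5,0,0.9,0,-1],[-0.75,0,1.4,0,-1],[-1,0,1.8,0,-1],[-1,0,1.8,0,-1]]

```text
t: 13.15
eef_pos: [528.0, 251.3, 291.6]
tcp_rot: [3.142, 0.0, 1.355]
ft_force: [-0.3, 0.9, -3.7]
opening: 0.271
grip_force: 31.8
```

Emit:
step_arm:
  plan:
    - [[-0.25,0,0.5,0,-1],[-0.5,0,0.9,0,-1],[-0.75,0,1.4,0,-1],[-1,0,1.8,0,-1],[-1,0,1.8,0,-1]]

```text
t: 13.57
eef_pos: [527.8, 250.3, 289.7]
tcp_rot: [-3.141, 0.0, 1.355]
ft_force: [-0.2, -0.3, -4.5]
opening: 0.275
grip_force: 31.8
```

Emit:
step_arm:
  plan:
    - [[-0.25,0,0.5,0,-1],[-0.4,0,0.8,0,-1],[-0.4,0,0.8,0,-1]]

```text
t: 13.82
eef_pos: [527.7, 249.9, 289.0]
tcp_rot: [3.142, 0.0, 1.355]
ft_force: [-0.5, 0.4, -3.4]
opening: 0.269
grip_force: 31.8
```

Emit:
step_arm:
  plan:
    - [[-0.25,0,0.5,0,-1],[-0.5,0,0.9,0,-1],[-0.75,0,1.4,0,-1],[-1,0,1.8,0,-1],[-1,0,1.8,0,-1]]

```text
t: 14.23
eef_pos: [527.5, 248.9, 287.1]
tcp_rot: [-3.142, 0.0, 1.355]
ft_force: [-0.3, 0.1, -3.5]
opening: 0.272
grip_force: 31.8
```

Emit:
step_arm:
  plan:
    - [[-0.25,0,0.5,0,-1],[-0.5,0,0.9,0,-1],[-0.75,0,1.4,0,-1],[-1,0,1.8,0,-1],[-1,0,1.8,0,-1]]

```text
t: 14.65
eef_pos: [527.3, 248.0, 285.3]
tcp_rot: [-3.142, 0.0, 1.355]
ft_force: [-0.9, 0.3, -4.1]
opening: 0.272
grip_force: 31.8
```

Emit:
step_arm:
  plan:
    - [[-0.25,0,0.5,0,-1],[-0.5,0,0.9,0,-1],[-0.75,0,1.4,0,-1],[-1,0,1.8,0,-1],[-1,0,1.8,0,-1]]

```text
t: 15.07
eef_pos: [527.1, 247.0, 283.5]
tcp_rot: [-3.142, 0.0, 1.355]
ft_force: [0.4, 0.0, -4.1]
opening: 0.271
grip_force: 31.8
```

Emit:
step_arm:
  plan:
    - [[-0.25,0,0.5,0,-1],[-0.5,0,0.9,0,-1],[-0.75,0,1.4,0,-1],[-1,0,1.8,0,-1],[-1,0,1.8,0,-1]]

```text
t: 15.48
eef_pos: [526.9, 246.0, 281.7]
tcp_rot: [-3.142, 0.0, 1.355]
ft_force: [0.4, 0.0, -3.5]
opening: 0.273
grip_force: 31.8
```

Emit:
step_arm:
  plan:
    - [[-0.25,0,0.5,0,-1],[-0.5,0,0.9,0,-1],[-0.75,0,1.4,0,-1],[-1,0,1.8,0,-1],[-1,0,1.8,0,-1]]

```text
t: 15.9
eef_pos: [526.8, 245.2, 280.3]
tcp_rot: [3.141, -0.001, 1.355]
ft_force: [0.4, 1.6, -1.9]
opening: 0.268
grip_force: 31.8
```

I've felt contact at about 2.5 N. I'll load it to about 8 N.

Emit:
step_arm:
  plan:
    - [[-0.2,0,0.35,0,-1],[-0.4,0,0.7,0,-1],[-0.4,0,0.7,0,-1]]

```text
t: 16.15
eef_pos: [526.8, 245.1, 280.2]
tcp_rot: [3.141, -0.001, 1.355]
ft_force: [-3.0, 2.4, 5.1]
opening: 0.274
grip_force: 31.8
```

```bash
cat > st.py <<'E'
from cell import env
import numpy as np
s=env.state();d=s["eef_pos"]-[539.14,85.95,0];bx=np.array([.2166,.9763,0])
F=s["ft_force"]-[0.1,0,-3.9];a=np.radians(28)
fx=F@bx;n=fx*np.sin(a)+F[2]*np.cos(a);t=fx*np.cos(a)-F[2]*np.sin(a)
print("t",s["t"],"binx %.1f y %.1f z %.2f"%(d@bx,d@[-.9763,.2166,0],d[2]),"normal %.1f along %.1f lat %.1f"%(n,t,F@[-.9763,.2166,0]),s["moment"].round(2),s["tcp_rot"].round(4))
E
python3 st.py
```

```text
t 16.15 binx 152.7 y 46.6 z 280.17 normal 8.7 along -2.7 lat 3.5 [0.64 0.35 0.09] [ 3.1405e+00 -1.4000e-03  1.3551e+00]
```

Emit:
step_arm:
  plan:
    - [[2.2,0,1.2,0,-1],[4.4,0,2.4,0,-1],[6.6,0,3.5,0,-1],[8.8,0,4.7,0,-1]]

```text
t: 16.48
eef_pos: [529.0, 253.3, 275.5]
tcp_rot: [3.139, -0.001, 1.355]
ft_force: [-0.2, 0.2, 5.1]
opening: 0.271
grip_force: 31.8
```

```bash
python3 st.py
```

```text
t 16.4833 binx 161.2 y 46.1 z 275.55 normal 8.0 along -4.1 lat 0.3 [-0.08 -0.02 -0.02] [ 3.1395e+00 -7.0000e-04  1.3551e+00]
```

Emit:
step_arm:
  plan:
    - [[2.2,0,1.2,0,-1],[4.4,0,2.35,0,-1],[6.6,0,3.5,0,-1],[8.8,0,4.7,0,-1],[11,0,5.85,0,-1],[13.2,0,7,0,-1],[15.4,0,8.2,0,-1]]

```text
t: 17.07
eef_pos: [532.2, 268.4, 267.0]
tcp_rot: [3.14, -0.0, 1.355]
ft_force: [-0.2, -1.0, 5.2]
opening: 0.274
grip_force: 31.8
```

```bash
python3 st.py
```

```text
t 17.0667 binx 176.6 y 46.3 z 266.98 normal 7.6 along -5.2 lat 0.0 [-0.24 -0.06 -0.05] [ 3.1401e+00 -3.0000e-04  1.3551e+00]
```

Emit:
step_arm:
  plan:
    - [[2.5,0,1.4,0,-1],[5,0,2.75,0,-1],[7.5,0,4.1,0,-1],[10,0,5.4,0,-1],[12.5,0,6.75,0,-1],[15,0,8.1,0,-1],[17.5,0,9.4,0,-1]]

```text
t: 17.65
eef_pos: [535.8, 285.6, 257.2]
tcp_rot: [3.141, -0.0, 1.355]
ft_force: [-0.4, -0.3, 4.8]
opening: 0.272
grip_force: 31.8
```

```bash
python3 st.py
```

```text
t 17.65 binx 194.1 y 46.5 z 257.21 normal 7.5 along -4.4 lat 0.4 [-0.31 -0.02  0.01] [ 3.1409 -0.      1.3551]
```

Emit:
step_arm:
  plan:
    - [[2.2,0,1.2,0,-1],[4.4,0,2.4,0,-1],[6.6,0,3.6,0,-1],[8.8,0,4.75,0,-1],[11,0,5.95,0,-1],[13.2,0,7.15,0,-1],[15.4,0,8.3,0,-1]]

```text
t: 18.23
eef_pos: [538.9, 300.6, 248.5]
tcp_rot: [3.142, 0.0, 1.355]
ft_force: [-0.5, -0.0, 4.2]
opening: 0.268
grip_force: 31.8
```

```bash
python3 st.py
```

```text
t 18.2333 binx 209.5 y 46.8 z 248.52 normal 7.1 along -3.9 lat 0.6 [-0.38 -0.03  0.  ] [3.1416e+00 2.0000e-04 1.3551e+00]
```

Emit:
step_arm:
  plan:
    - [[2.3,0,1.35,0,-1],[4.6,0,2.6,0,-1],[6.9,0,3.85,0,-1],[9.2,0,5.1,0,-1],[11.5,0,6.3,0,-1],[13.8,0,7.55,0,-1],[16,0,8.75,0,-1],[16,0,8.75,0,-1]]

```text
t: 18.9
eef_pos: [542.2, 316.5, 239.4]
tcp_rot: [-3.141, 0.0, 1.355]
ft_force: [0.0, 2.2, 0.4]
opening: 0.269
grip_force: 31.8
```

```bash
python3 st.py
```

```text
t 18.9 binx 225.8 y 46.9 z 239.45 normal 4.7 along -0.1 lat 0.6 [ 0.19 -0.13  0.02] [-3.1412e+00  1.0000e-04  1.3552e+00]
```

Emit:
step_arm:
  plan:
    - [[0,0,0.4,0,-1],[0.4,0,0.7,0,-1]]

```text
t: 19.07
eef_pos: [542.3, 316.6, 239.4]
tcp_rot: [3.142, -0.0, 1.355]
ft_force: [-0.7, -0.3, 4.4]
opening: 0.271
grip_force: 31.9
```

Emit:
step_arm:
  plan:
    - [[1,0,-2,0,-1],[4,0,-8,0,-1],[8,0,-16,0,-1],[12,0,-23,0,-1],[14,0,-27,0,-1],[14,0,-27,0,-1],[14,0,-27,0,-1]]

```text
t: 19.65
eef_pos: [545.3, 330.3, 266.4]
tcp_rot: [3.141, 0.0, 1.355]
ft_force: [0.1, -0.8, -3.8]
opening: 0.272
grip_force: 31.8
```

```bash
python3 st.py; python3 - <<'E'
from cell import env
import cv2
cv2.imwrite("pics/s5.png",env.read_camera("scene"));B=cv2.imread("pics/s5.png");g=cv2.cvtColor(B,cv2.COLOR_BGR2GRAY)
print("cols",list(range(354,420,2)))
for r in range(108,140):print(r,g[r,354:420:2].tolist())
E
```

```text
t 19.65 binx 239.9 y 46.9 z 266.36 normal -0.3 along -0.7 lat -0.2 [-0.02 -0.05 -0.07] [3.1413 0.     1.3554]
cols [354, 356, 358, 360, 362, 364, 366, 368, 370, 372, 374, 376, 378, 380, 382, 384, 386, 388, 390, 392, 394, 396, 398, 400, 402, 404, 406, 408, 410, 412, 414, 416, 418]
108 [105, 104, 103, 88, 83, 85, 82, 80, 47, 44, 42, 38, 37, 43, 38, 37, 37, 40, 27, 21, 31, 47, 33, 25, 42, 49, 45, 55, 40, 32, 24, 24, 22]
109 [111, 103, 102, 103, 83, 76, 84, 81, 63, 44, 38, 38, 39, 40, 39, 39, 39, 40, 43, 20, 22, 45, 51, 26, 35, 45, 47, 36, 30, 25, 23, 17, 38]
110 [131, 102, 103, 102, 91, 84, 82, 82, 79, 44, 37, 37, 38, 39, 45, 43, 41, 38, 23, 21, 20, 31, 50, 32, 25, 39, 32, 29, 27, 21, 19, 23, 33]
111 [154, 105, 101, 104, 102, 87, 77, 83, 82, 53, 37, 37, 37, 39, 38, 38, 39, 41, 19, 19, 19, 24, 42, 24, 23, 27, 26, 22, 23, 21, 20, 19, 33]
112 [155, 116, 103, 102, 101, 100, 78, 64, 77, 45, 40, 39, 40, 39, 38, 38, 39, 35, 18, 22, 18, 28, 38, 18, 22, 26, 23, 18, 19, 18, 17, 19, 52]
113 [154, 139, 104, 100, 101, 101, 62, 44, 39, 38, 39, 39, 39, 38, 42, 39, 38, 33, 20, 20, 19, 33, 36, 19, 19, 1
[... 2949 characters left out ...]
81, 82, 85]
135 [69, 69, 71, 70, 73, 77, 36, 72, 83, 85, 100, 91, 91, 79, 32, 24, 24, 25, 25, 25, 23, 23, 31, 66, 91, 91, 91, 84, 82, 82, 83, 84, 84]
136 [69, 75, 69, 72, 70, 74, 56, 79, 82, 90, 101, 90, 80, 31, 25, 23, 26, 24, 23, 25, 24, 23, 24, 35, 85, 91, 87, 83, 81, 83, 83, 83, 84]
137 [76, 75, 71, 72, 68, 73, 73, 78, 81, 88, 86, 87, 50, 22, 24, 26, 24, 25, 24, 23, 24, 25, 24, 25, 49, 85, 81, 82, 82, 82, 84, 84, 85]
138 [83, 71, 69, 71, 69, 72, 76, 78, 80, 82, 89, 85, 32, 25, 24, 24, 22, 23, 23, 23, 24, 27, 23, 24, 24, 64, 83, 84, 83, 82, 84, 84, 98]
139 [85, 72, 69, 70, 67, 69, 76, 77, 80, 83, 89, 83, 23, 27, 25, 25, 25, 24, 24, 22, 25, 25, 24, 24, 24, 45, 81, 83, 84, 82, 83, 100, 143]
```

Pitch is unchanged, the lid is still on its stop, and the rasp is clear. Now I'll return raised and start the second stroke.

Emit:
step_arm:
  plan:
    - [[-12,0,-7,0,-1],[-28,0,-15,0,-1],[-44,0,-24,0,-1],[-60,0,-33,0,-1],[-70,0,-38,0,-1],[-73.5,0,-40,0,-1],[-73.5,0,-40,0,-1],[-73.5,0,-40,0,-1]]

```text
t: 20.37
eef_pos: [529.7, 258.2, 306.3]
tcp_rot: [3.141, -0.0, 1.354]
ft_force: [0.3, 0.1, -4.2]
opening: 0.273
grip_force: 31.8
```

Emit:
step_arm:
  plan:
    - [[-4,0,8,0,-1],[-8,0,16,0,-1],[-11,0,21.5,0,-1],[-12.5,0,24,0,-1],[-13,0,25,0,-1],[-13.3,0,25.6,0,-1],[-13.5,0,26.1,0,-1],[-13.5,0,26.1,0,-1]]

```text
t: 21.03
eef_pos: [526.8, 245.3, 280.3]
tcp_rot: [3.141, -0.0, 1.355]
ft_force: [-0.5, 0.8, -4.1]
opening: 0.271
grip_force: 31.8
```

```bash
python3 st.py
```

```text
t 21.0333 binx 152.9 y 46.5 z 280.35 normal 0.1 along 0.7 lat 0.8 [ 0.04 -0.08 -0.06] [ 3.1412e+00 -2.0000e-04  1.3552e+00]
```

Emit:
step_arm:
  plan:
    - [[-0.2,0,0.4,0,-1],[-0.5,0,0.9,0,-1],[-0.5,0,0.9,0,-1]]

```text
t: 21.28
eef_pos: [526.8, 245.1, 280.2]
tcp_rot: [3.14, -0.001, 1.355]
ft_force: [-1.7, 1.6, 4.7]
opening: 0.271
grip_force: 31.8
```

```bash
python3 st.py
```

```text
t 21.2833 binx 152.8 y 46.5 z 280.16 normal 8.2 along -3.0 lat 2.1 [0.62 0.17 0.01] [ 3.1403e+00 -1.5000e-03  1.3552e+00]
```

Emit:
step_arm:
  plan:
    - [[2.3,0,1.25,0,-1],[4.6,0,2.5,0,-1],[6.9,0,3.7,0,-1],[9.2,0,4.95,0,-1],[11.5,0,6.2,0,-1],[13.8,0,7.4,0,-1],[16.1,0,8.65,0,-1],[18.4,0,9.9,0,-1]]

```text
t: 21.95
eef_pos: [531.1, 262.7, 270.2]
tcp_rot: [3.14, -0.001, 1.355]
ft_force: [-0.2, -0.2, 5.6]
opening: 0.268
grip_force: 31.8
```

Emit:
step_arm:
  plan:
    - [[2.3,0,1.25,0,-1],[4.6,0,2.5,0,-1],[6.9,0,3.7,0,-1],[9.2,0,4.95,0,-1],[11.5,0,6.2,0,-1],[13.8,0,7.4,0,-1],[16.1,0,8.65,0,-1],[18.4,0,9.9,0,-1]]

```text
t: 22.62
eef_pos: [534.8, 280.7, 259.9]
tcp_rot: [3.14, -0.0, 1.355]
ft_force: [0.7, -0.1, 5.0]
opening: 0.272
grip_force: 31.8
```

```bash
python3 st.py
```

```text
t 22.6167 binx 189.2 y 46.4 z 259.94 normal 7.9 along -4.2 lat -0.6 [-0.31 -0.09  0.03] [ 3.1403e+00 -2.0000e-04  1.3552e+00]
```

Emit:
step_arm:
  plan:
    - [[2.3,0,1.25,0,-1],[4.6,0,2.5,0,-1],[6.9,0,3.75,0,-1],[9.2,0,5,0,-1],[11.5,0,6.25,0,-1],[13.8,0,7.5,0,-1],[16.1,0,8.75,0,-1],[18.4,0,10,0,-1]]

```text
t: 23.28
eef_pos: [538.6, 298.7, 249.6]
tcp_rot: [3.141, 0.0, 1.355]
ft_force: [0.1, -0.7, 5.1]
opening: 0.268
grip_force: 31.9
```

Emit:
step_arm:
  plan:
    - [[2.3,0,1.3,0,-1],[4.6,0,2.6,0,-1],[6.9,0,3.85,0,-1],[9.2,0,5.1,0,-1],[11.5,0,6.35,0,-1],[13.8,0,7.6,0,-1],[16.1,0,8.85,0,-1],[18.4,0,10.1,0,-1]]

```text
t: 23.95
eef_pos: [542.4, 316.8, 239.2]
tcp_rot: [3.142, 0.0, 1.355]
ft_force: [0.6, -0.2, 4.5]
opening: 0.271
grip_force: 31.9
```

```bash
python3 st.py
```

```text
t 23.95 binx 226.0 y 46.8 z 239.19 normal 7.4 along -4.0 lat -0.5 [-0.53  0.05  0.04] [3.1416e+00 2.0000e-04 1.3551e+00]
```

Emit:
step_arm:
  plan:
    - [[1,0,-2,0,-1],[4,0,-8,0,-1],[8,0,-16,0,-1],[12,0,-23,0,-1],[14,0,-27,0,-1],[14,0,-27,0,-1],[14,0,-27,0,-1]]

```text
t: 24.53
eef_pos: [545.3, 330.4, 266.5]
tcp_rot: [3.141, -0.0, 1.355]
ft_force: [-0.2, -0.0, -4.3]
opening: 0.269
grip_force: 31.8
```

Emit:
step_arm:
  plan:
    - [[-12,0,-7,0,-1],[-28,0,-15,0,-1],[-44,0,-24,0,-1],[-60,0,-33,0,-1],[-70,0,-38,0,-1],[-73.6,0,-39.9,0,-1],[-73.6,0,-39.9,0,-1],[-73.6,0,-39.9,0,-1]]

```text
t: 25.2
eef_pos: [529.7, 258.2, 306.4]
tcp_rot: [3.141, -0.0, 1.354]
ft_force: [1.1, 0.8, -4.1]
opening: 0.277
grip_force: 31.8
```

Emit:
step_arm:
  plan:
    - [[-4,0,8,0,-1],[-8,0,16,0,-1],[-11,0,21.5,0,-1],[-12.5,0,24,0,-1],[-13,0,25,0,-1],[-13.3,0,25.6,0,-1],[-13.5,0,26.1,0,-1],[-13.5,0,26.1,0,-1]]

```text
t: 25.87
eef_pos: [526.8, 245.3, 280.4]
tcp_rot: [3.141, -0.0, 1.355]
ft_force: [-0.5, -0.1, -4.0]
opening: 0.268
grip_force: 31.8
```

Emit:
step_arm:
  plan:
    - [[-0.2,0,0.4,0,-1],[-0.5,0,0.9,0,-1],[-0.5,0,0.9,0,-1]]

```text
t: 26.12
eef_pos: [526.8, 245.2, 280.2]
tcp_rot: [3.14, -0.002, 1.355]
ft_force: [-2.0, 2.6, 4.6]
opening: 0.27
grip_force: 31.8
```

```bash
python3 st.py
```

```text
t 26.1167 binx 152.8 y 46.5 z 280.18 normal 8.5 along -2.1 lat 2.7 [0.63 0.24 0.08] [ 3.1403e+00 -1.5000e-03  1.3552e+00]
```

The same pressing force came back, so I'll run the third stroke with the same numbers and then lift clear.

Emit:
step_arm:
  plan:
    - [[2.3,0,1.25,0,-1],[4.6,0,2.5,0,-1],[6.9,0,3.7,0,-1],[9.2,0,4.95,0,-1],[11.5,0,6.2,0,-1],[13.8,0,7.4,0,-1],[16.1,0,8.65,0,-1],[18.4,0,9.9,0,-1]]

```text
t: 26.78
eef_pos: [531.1, 262.8, 270.2]
tcp_rot: [3.14, -0.001, 1.355]
ft_force: [-0.1, -0.5, 6.5]
opening: 0.276
grip_force: 31.8
```

Emit:
step_arm:
  plan:
    - [[2.3,0,1.25,0,-1],[4.6,0,2.5,0,-1],[6.9,0,3.7,0,-1],[9.2,0,4.95,0,-1],[11.5,0,6.2,0,-1],[13.8,0,7.4,0,-1],[16.1,0,8.65,0,-1],[18.4,0,9.9,0,-1]]

```text
t: 27.45
eef_pos: [534.8, 280.7, 259.9]
tcp_rot: [3.14, -0.0, 1.355]
ft_force: [-0.3, -0.7, 4.9]
opening: 0.272
grip_force: 31.8
```

Emit:
step_arm:
  plan:
    - [[2.3,0,1.25,0,-1],[4.6,0,2.5,0,-1],[6.9,0,3.75,0,-1],[9.2,0,5,0,-1],[11.5,0,6.25,0,-1],[13.8,0,7.5,0,-1],[16.1,0,8.75,0,-1],[18.4,0,10,0,-1]]

```text
t: 28.12
eef_pos: [538.6, 298.7, 249.6]
tcp_rot: [3.141, 0.0, 1.355]
ft_force: [-0.9, 0.1, 5.0]
opening: 0.272
grip_force: 31.9
```

Emit:
step_arm:
  plan:
    - [[2.3,0,1.3,0,-1],[4.6,0,2.6,0,-1],[6.9,0,3.85,0,-1],[9.2,0,5.1,0,-1],[11.5,0,6.35,0,-1],[13.8,0,7.6,0,-1],[16.1,0,8.85,0,-1],[18.4,0,10.1,0,-1]]

```text
t: 28.78
eef_pos: [542.4, 316.8, 239.2]
tcp_rot: [3.142, 0.0, 1.355]
ft_force: [0.2, -0.2, 4.8]
opening: 0.273
grip_force: 31.9
```

Emit:
step_arm:
  plan:
    - [[1,0,-2,0,-1],[4,0,-8,0,-1],[8,0,-16,0,-1],[14,0,-30,0,-1],[14,0,-55,0,-1],[14,0,-80,0,-1],[14,0,-100,0,-1],[14,0,-100,0,-1]]

```text
t: 29.45
eef_pos: [546.2, 331.1, 344.1]
tcp_rot: [3.136, -0.004, 1.355]
ft_force: [0.1, 0.5, -3.1]
opening: 0.272
grip_force: 31.8
```

```bash
python3 st.py
```

```text
t 29.45 binx 240.8 y 46.2 z 344.05 normal 1.0 along 0.1 lat 0.1 [-0.07 -0.13 -0.  ] [ 3.1363 -0.0043  1.3553]
```

All three strokes are done. Back to the tray.

Emit:
step_arm:
  plan:
    - [[-20,2,0,0,-1],[-55,6,0,-3,-1],[-92,10,0,-6,-1],[-129,14,0,-9,-1],[-166,18,0,-12,-1],[-203,22,0,-15,-1],[-240,26,0,-18,-1],[-277,30,0,-20,-1]]

```text
t: 30.12
eef_pos: [514.5, 51.8, 338.4]
tcp_rot: [-3.14, -0.0, 1.707]
ft_force: [0.3, 0.2, -3.7]
opening: 0.271
grip_force: 31.8
```

```bash
cat > go.py <<'E'
import sys
from cell import env
import numpy as np
from scipy.spatial.transform import Rotation as Ro
s=env.state();t=np.array(list(map(float,sys.argv[1:4])))
print("shift",(Ro.from_euler('xyz',s["tcp_rot"]).inv().apply(t-s["eef_pos"])).round(1),"turn",np.degrees(s["tcp_rot"][2]-float(sys.argv[4])).round(1),s["ft_force"].round(1),s["eef_pos"].round(1))
E
python3 go.py 488.3 -206.5 190 1.7925
```

```text
shift [-252.4  -60.9  148.4] turn -4.9 [ 0.3  0.2 -3.7] [514.5  51.8 338.4]
```

Emit:
step_arm:
  plan:
    - [[-38,-9,0,-2,-1],[-76,-18,0,-4,-1],[-114,-27,0,-5,-1],[-152,-36,0,-5,-1],[-190,-46,10,-5,-1],[-225,-55,30,-5,-1],[-250,-61,50,-5,-1],[-250,-61,50,-5,-1]]

```text
t: 30.78
eef_pos: [486.2, -205.9, 284.8]
tcp_rot: [-3.137, -0.003, 1.788]
ft_force: [-1.1, 0.9, -4.3]
opening: 0.272
grip_force: 31.8
```

Emit:
step_arm:
  plan:
    - [[0,0,25,0,-1],[0,0,60,0,-1],[0,0,90,0,-1],[0,0,97,0,-1],[0,0,97,0,-1],[0,0,97,0,-1]]

```text
t: 31.28
eef_pos: [488.7, -202.6, 193.2]
tcp_rot: [3.141, 0.0, 1.792]
ft_force: [0.5, -0.4, -4.0]
opening: 0.268
grip_force: 31.8
```

```bash
python3 go.py 488.3 -206.5 62 1.7925;python3 - <<'E'
from cell import env
import cv2
im=env.read_camera("scene");cv2.imwrite("pics/s6.png",cv2.resize(im[100:300,150:400],None,fx=3,fy=3,interpolation=cv2.INTER_CUBIC))
E
```

```text
shift [ -3.7  -1.3 131.2] turn -0.0 [ 0.5 -0.4 -4. ] [ 488.7 -202.6  193.2]
```

Emit:
step_arm:
  plan:
    - [[-4,-1,20,0,-1],[-4,-1,50,0,-1],[-4,-1,80,0,-1],[-4,-1,103,0,-1],[-4,-1,115,0,-1],[-4,-1,121,0,-1],[-4,-1,124,0,-1],[-4,-1,126,0,-1]]

```text
t: 32.0
eef_pos: [488.9, -207.2, 67.5]
tcp_rot: [3.14, 0.002, 1.792]
ft_force: [0.3, -0.5, -3.3]
opening: 0.273
grip_force: 31.8
```

Emit:
step_arm:
  plan:
    - [[0,0,1,0,-1],[0,0,2,0,-1],[0,0,3,0,-1],[0,0,4,0,-1],[0,0,5,0,-1],[0,0,6,0,-1]]

```text
t: 32.5
eef_pos: [488.8, -207.8, 61.5]
tcp_rot: [3.14, 0.003, 1.792]
ft_force: [-1.6, -8.5, 11.4]
opening: 0.273
grip_force: 31.9
```

Emit:
step_arm:
  plan:
    - [[-1.5,0,0.8,0,-1],[-2.8,0,1.8,0,-1],[-4.1,0,2.8,0,-1],[-5.3,0,3.8,0,-1],[-6.4,0,4.8,0,-1],[-7.6,0,5.9,0,-1],[-8.7,0,7,0,-1]]

```text
t: 33.08
eef_pos: [490.4, -215.7, 54.1]
tcp_rot: [3.141, 0.001, 1.791]
ft_force: [0.2, -1.8, 5.4]
opening: 0.272
grip_force: 31.4
```

Emit:
step_arm:
  plan:
    - [[-1.3,0,1.4,0,-1],[-2.6,0,2.8,0,-1],[-3.8,0,4.2,0,-1],[-5,0,5.6,0,-1],[-6.1,0,7,0,-1],[-7.2,0,8.4,0,-1]]

```text
t: 33.58
eef_pos: [492.0, -223.0, 45.6]
tcp_rot: [3.141, 0.001, 1.791]
ft_force: [-1.1, -3.6, 4.6]
opening: 0.275
grip_force: 30.4
```

Emit:
step_arm:
  plan:
    - [[-1.2,0,1.5,0,-1],[-2.3,0,3,0,-1],[-3.4,0,4.5,0,-1],[-4.5,0,6,0,-1],[-5.5,0,7.5,0,-1],[-6.5,0,9,0,-1],[-7.3,0,10.5,0,-1],[-8.1,0,12,0,-1]]

```text
t: 34.25
eef_pos: [493.8, -230.8, 33.2]
tcp_rot: [3.141, 0.001, 1.791]
ft_force: [-0.3, -5.5, 5.4]
opening: 0.273
grip_force: 30.0
```

Emit:
step_arm:
  plan:
    - [[-0.7,0,1.2,0,-1],[-1.4,0,2.4,0,-1],[-2,0,3.6,0,-1],[-2.6,0,4.8,0,-1],[-3,0,5.5,0,-1],[-3,0,5.5,0,-1]]

```text
t: 34.75
eef_pos: [494.4, -233.6, 27.5]
tcp_rot: [3.141, 0.001, 1.791]
ft_force: [0.1, -4.5, 3.1]
opening: 0.271
grip_force: 30.0
```

Nearly flat. I'll press gently until the sole seats.

Emit:
step_arm:
  plan:
    - [[-0.3,0,0.6,0,-1],[-0.6,0,1.2,0,-1],[-0.6,0,1.8,0,-1],[-0.6,0,2.2,0,-1],[-0.6,0,2.2,0,-1]]

```text
t: 35.17
eef_pos: [494.5, -234.0, 25.3]
tcp_rot: [3.141, 0.001, 1.791]
ft_force: [2.0, -5.3, 4.0]
opening: 0.274
grip_force: 30.0
```

Emit:
step_arm:
  plan:
    - [[0,0,0.5,0,-1],[0,0,1,0,-1],[0,0,1.5,0,-1],[0,0,1.5,0,-1]]

```text
t: 35.5
eef_pos: [494.5, -234.0, 23.9]
tcp_rot: [3.141, 0.001, 1.791]
ft_force: [1.7, -4.0, 3.8]
opening: 0.273
grip_force: 30.0
```

```bash
python3 go.py 494.9 -235.8 24 1.7925; python3 - <<'E'
from cell import env
import cv2
im=env.read_camera("scene");cv2.imwrite("pics/s7.png",im)
g=cv2.cvtColor(im,cv2.COLOR_BGR2GRAY)
import numpy as np
o=np.hstack([cv2.resize(im[190:290,180:300],None,fx=6,fy=6,interpolation=cv2.INTER_CUBIC)]);cv2.imwrite("pics/s7c.png",o)
E
```

```text
shift [-1.8 -0.  -0.1] turn -0.1 [ 1.7 -4.   3.8] [ 494.5 -234.    23.9]
```

View pics/s7c.png

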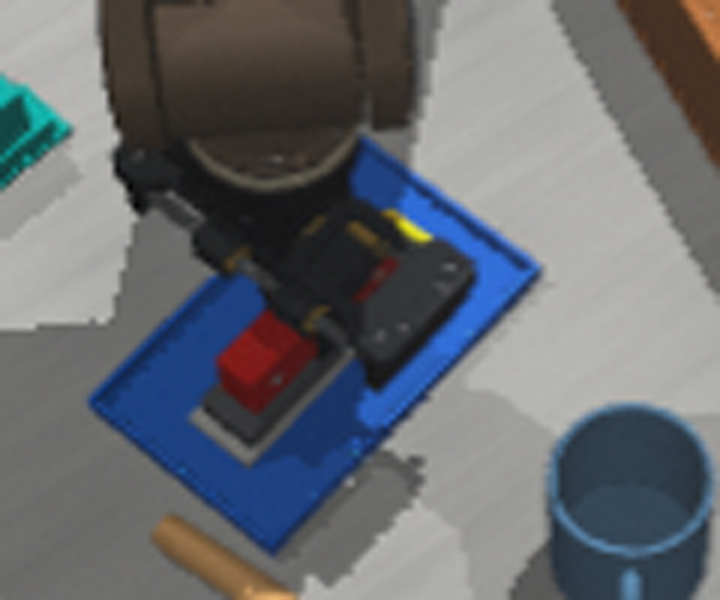

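The rasp is almost flat in the middle of the tray; the rear sole corner is at (248,465) in the crop. The force is still that of pivoting only, so I'll press a little further.

Emit:
step_arm:
  plan:
    - [[0,0,0.5,0,-1],[0,0,1,0,-1],[0,0,1.5,0,-1],[0,0,2,0,-1],[0,0,2,0,-1]]

```text
t: 35.97
eef_pos: [494.6, -234.1, 23.6]
tcp_rot: [3.14, 0.002, 1.792]
ft_force: [-4.3, -2.3, 27.5]
opening: 0.271
grip_force: 30.0
```

Seated. I'll take the pressure off, open, and lift away.

Emit:
step_arm:
  plan:
    - [[0,0,-1,0,-1],[0,0,-2,0,-1],[0,0,-2,0,-0.4],[0,0,-2,0,-0.2],[0,0,-2,0,0.2],[0,0,-2,0,0.4],[0,0,-2,0,0.4],[0,0,-2,0,0.4]]

```text
t: 36.63
eef_pos: [494.0, -233.6, 23.7]
tcp_rot: [-3.141, -0.0, 1.791]
ft_force: [-0.2, -0.0, 0.4]
opening: 0.591
grip_force: 0.0
```

Emit:
step_arm:
  plan:
    - [[0,0,0,0,0.4],[0,0,0,0,0.4],[0,0,-5,0,0.4],[0,0,-25,0,0.4],[0,0,-60,0,0.4],[0,0,-100,0,0.4],[0,0,-130,0,0.4],[0,0,-130,0,0.4]]

```text
t: 37.3
eef_pos: [495.9, -234.8, 159.8]
tcp_rot: [3.135, 0.006, 1.792]
ft_force: [0.6, -1.0, 0.3]
opening: 0.699
grip_force: 0.0
```

```bash
cat > chk.py <<'E'
from cell import env
from h import *
s=env.state();print(s["eef_pos"].round(1),s["opening"],s["ft_force"].round(1))
c=env.get_calibration("wrist");w=env.read_camera("wrist");cv2.imwrite("pics/w8.png",w)
sc=env.read_camera("scene");cv2.imwrite("pics/s8.png",sc);cs=env.get_calibration("scene")
def red(im):
    h=cv2.cvtColor(im,cv2.COLOR_BGR2HSV);return ((h[...,0]<8)|(h[...,0]>172))&(h[...,1]>190)&(h[...,2]>90)
def yel(im):
    h=cv2.cvtColor(im,cv2.COLOR_BGR2HSV);return (abs(h[...,0].astype(int)-29)<4)&(h[...,1]>190)&(h[...,2]>120)
for n,m in(("red",red(w)),("yel",yel(w))):
    k,l,st,ce=cv2.connectedComponentsWithStats(m.astype(np.uint8));o=np.argsort(-st[1:,4])[:2]+1;print(n,st[o].tolist())
f=np.array([494.6+.2199*-6, -234.1+.9755*6,4])
P=np.array([[50,13,52],[-62,13,52],[-62,-13,52],[50,-13,52]])
print(proj(P@rz(1.7925).T+f,c).round().tolist())
A=cv2.imread("pics/scene0.png").astype(int);d=abs(sc.astype(int)-A).sum(2)>60
# lid/bin region and bystanders unchanged?
for n,(x0,y0,x1,y1) in dict(lid=(330,108,405,205),jar=(300,160,335,200),mug=(268,255,302,300),driver=(145,250,190,305),spoon=(203,275,265,322)).items():
    print(n,"changed px",int(d[y0:y1,x0:x1].sum()),(x1-x0)*(y1-y0))
E
python3 chk.py
```

```text
[ 495.9 -234.8  159.8] 0.6985764060814957 [ 0.6 -1.   0.3]
red [[254, 127, 35, 144, 4816]]
yel [[253, 97, 37, 28, 1020]]
[[253.0, 130.0], [255.0, 274.0], [288.0, 274.0], [290.0, 130.0]]
lid changed px 3 7275
jar changed px 0 1400
mug changed px 173 1530
driver changed px 2017 2475
spoon changed px 1056 2914
```

The rasp lies flat and centred, with the red grip in the wrist view at its predicted extent. The lid is unchanged and the gripper is clear. The pixel changes near the screwdriver and spoon look like arm shadow, since the arm never went near either.

```bash
python3 -c "
from cell import env
print(env.job_done())"
```

```text
the job is handed in; nothing more can be done
None
```

I gave the repair block three full-length, lifted strokes at about 7–8.5 N; the rasp is back flat in the middle of its tray, the lid is still open on its stop, and the job is handed in (no verdict was returned).

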